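# Scan the square parcel at the hallway mail station

## Robot

A 6-joint arm with a two-finger parallel gripper is mounted at the origin on the work surface. World frame = base frame: x ahead of the robot, y to its left, z up, the work surface at z = 0. Lengths are in m, angles in rad, forces in N, time in s.
With the tool pointing down it reaches from about 0.225 to 0.875 m from the base axis. Payload 3.4 kg.
Tool frame: the origin (TCP) lies midway between the tips of the shut fingers; the grasp point (between the pads) lies ctrl.grip_depth behind it (ctrl.grip_depth is the distance from the TCP to the grasp point, in m); z points along the fingers, y is the line along which they close (so a half turn about z gives the same grasp; the last joint's range is limited). The gripper opens to 85 mm and grips with 20 to 120 N. Pads are 22 mm wide; open, the fingers measure 114 mm over their backs; the gripper's body (76 mm by 85 mm) begins 54 mm behind the grasp point. The pads swing forward as they close: fully open they stand 13 mm farther back than shut.
Start: joints at [1.216, 0.276, 1.505, -0, 1.361, -0.121], TCP at [0.133, 0.559, 0.231] pointing down, gripper open.
Joint ranges: [-2.89, 2.89], [-0.75, 2.08], [0.22, 2.7], [-1.18, 4.32], [0.11, 2.71], [-2.7, 2.7]. Speed limits (rad/s): [2.57, 2.57, 3.14, 3.14, 3.14, 3.14].

## Interface

Orientations are given as a rotation vector (axis times angle).
In Python, from bench import ctrl gives the robot as it stands. The module is installed in compiled form; this text tells all that it offers.
- The arm moves only by the tool servo_tool, never from a script. Its argument "steps" is one flat list of numbers, 4 for each row, row after row: the shift along the tool's x, y, z each as a share of 250 mm, from -1 to 1, then the turn about the tool's z as a share of pi/4 rad, from -1 to 1. In form: [tx, ty, tz, spin, tx, ty, tz, spin, ...]. A call has 1 to 12 rows; each row is the pose to reach, as a shift and turn from the pose commanded when the call began, along the tool's axes at that moment; what a row does not reach only later rows make up. A row lasts 1/10 s, in which the tool goes at most 50 mm and 8.59 degrees, less where a joint would pass 70% of its speed; a pose out of reach is approached as far as the arm can. A call with a number of a shift or a turn outside -1 to 1 is refused whole. A call with a gripper value outside its range is refused whole. "grip" is the closure, from -1 (fully open) to 1 (shut), so that 0 is half open, set as the call begins (left out, the last holds). The fingers move at their own pace and stop on an object; "newtons" is the grip in N (left out, the last holds). Time passes only in rows, so rows that repeat a pose let the fingers close. It gives the time, the measured TCP pose, the force, the opening and the grip force at its end, in the units of the state.
- ctrl.sense(): the state, without advancing time (a new reading comes with each control period).
- ctrl.grab_frame(name): name is "scene" or "top"; returns (picture, depth): 480x640x3 uint8, red, green, blue; 480x640 float32, m along the optical axis (not along the pixel's ray), 0 where there is no reading.
- ctrl.get_calibration(name): a dict with "vertical_fov" (degrees; the focal length in pixels is half the picture's height over the tangent of half this angle, whatever the lens; pixels are square), "cx", "cy" (the principal point, pixels), "T" (4x4, takes a point from camera to world coordinates). Camera axes: x right, y up, looking along -z (the intrinsics and any distortion apply to the point x, -y, -z); pixel columns grow to the right and rows downward; lengths in m; the calibration is good to about 2 mm. A picture is of the moment at which its call begins. get_calibration takes no time and is no camera call.
- ctrl.sign_off(): hands the job in; it is judged then, once.
The state is a dict: "time_s": time; "joint_positions": joint angles; "dq": joint speeds; "joint_torque": joint torques, N m; "ee_pos": TCP position; "orientation": TCP orientation; "ft_force": force on the tool from outside, world axes, zero at the start; "ft_torque": the same for the moment, N m; "finger_gap": finger opening in m; "finger_force": force on a finger pad.
Only numpy, scipy, OpenCV 4.12 (cv2) and the standard library are available. Lean on these libraries where they do the work, as an engineer would, in place of code of your own. Each camera call takes 0.05 s, during which the arm holds its last target. There are 200 camera calls.

## Task

Pick up the hand scanner, hold its head about 8 cm above the barcode label on the square carton, pointing straight down at the middle of the label with the long side of the head along the long side of the label, and keep it steady there for two seconds. Then gently stand the scanner back upright in the middle of its rubber pad and let go, without shifting the square carton.

Things in the scene. Friction and masses are not known exactly. Their poses are not given: they have to be found in the camera images.
- scanner_grip (a point): A grey plastic hand scanner, 108 mm tall, about 170 g, standing upright with its head down on its rubber pad: a head 70 mm (its x) by 42 mm (its y) by 36 mm high at the bottom, and an upright straight handle above it, 32 mm (x) by 28 mm (y), from 36 to 108 mm above the underside. This point is on the handle's axis, 85 mm above the underside, the place to grip it from above across the 28 mm sides. x along the head's long side, z up the handle.
- scanner_window (a point): The scanning window of that scanner: centre of the underside of its head, straight below the handle. The scanner looks out of it along minus z (straight down when upright). Axes as for the scanner; either end of the head may face either end of the label.
- label (a point): Centre of the white barcode label, 90 mm (its x) by 55 mm (its y), lying flat on the top of the square cardboard carton (140 by 140 by 60 mm high, about 0.9 kg, loose). The black bars run along y. z up. A longer carton (230 by 110 by 45 mm) nearby bears a similar label and is not the one to scan.
- pad_top (a point): Centre of the top face of the scanner's rubber pad, a black plate 130 mm (x) by 100 mm (y) by 6 mm thick, fixed on the ledge. z up.
There are look-alikes about, which are no part of the job. What is shaped like the part that bears scanner_grip but orange or purple is not meant.

How it is judged:
On the way:
1. window steady 1.5 s over the square carton label: within 20 mm of its centre sideways, 50 to 115 mm above, within 12 degrees of straight down, long sides within 15 degrees (horizontal distance between scanner_window and label below 0.02 m and z of scanner_window in the frame of label between 0.05 and 0.115 m and angle between scanner_window's own z axis and vertical below 0.21 rad and angle between the x axis of scanner_window and the x axis of label, either way round below 0.262 rad and linear speed of scanner below 0.03 m/s), for 1.5 s.
At the end, for the whole second after the job is handed in: The scanner stands released and at rest on its rubber pad, head down and upright within 6 degrees, its underside on the pad and its axis within 25 mm of the pad's centre; the square carton's label is within 20 mm of where it started (horizontal distance between scanner_window and pad_top below 0.025 m and z of scanner_window in the frame of pad_top between -0.004 and 0.006 m and angle between scanner_window's own z axis and vertical below 0.1 rad and linear speed of scanner below 0.02 m/s and distance of label from where it was at the start of the episode below 0.02 m); the robot touches nothing.
It fails at once if the square carton is shifted by more than 20 mm (distance of label from where it was at the start of the episode above 0.02 m).
It fails at once if the scanner is dropped on its pad (over 0.45 m/s within 30 mm above it) (horizontal distance between scanner_window and pad_top below 0.05 m and z of scanner_window in the frame of pad_top below 0.03 m and linear speed of scanner above 0.45 m/s).
It also fails if it takes over 64 s, if anything falls off the work surface, if the arm or the gripper's body presses on something with over 40 N, if the wrist force passes 120 N, or if a joint passes its speed limit or range.

## Working session

There is one attempt and no reset: what is moved stays moved. The work goes in short steps, Python scripts to look and compute and a tool call to move; the robot and the scene stay as the last step left them, time stands still between calls to the robot, and variables do not carry over. Pictures are saved under pics/ and viewed, at most 10 in all, crops included, and the job is handed in when it is done.

Besides the shell and the picture viewer there is one more tool, called after ">>>" as name(argument=value, ...) on one line, values as JSON. servo_tool: Moves the arm, as the interface text tells. Shift numbers are shares of 250 mm and turn numbers shares of pi/4 rad, none past 1 either way. Its arguments: {"type":"object","properties":{"steps":{"type":"array"},"grip":{"type":"number"},"newtons":{"type":"number"}},"required":["steps"]}

```bash
mkdir -p pics; cat > h.py <<'E'
import numpy as np,cv2
from bench import ctrl
def grab(n):
    p,d=ctrl.grab_frame(n); c=ctrl.get_calibration(n); np.savez(f'{n}.npz',p=p,d=d); return p,d,c
def world(d,c):
    f=240/np.tan(np.radians(c['vertical_fov'])/2)
    v,u=np.mgrid[:480,:640]; x=(u-c['cx'])/f*d; y=-(v-c['cy'])/f*d
    P=np.stack([x,y,-d,np.ones_like(d)],-1)@np.array(c['T']).T
    P[d<=0]=np.nan
    return P[...,:3]
E
python3 - <<'E'
from h import *
for n in('scene','top'):
    p,d,c=grab(n); cv2.imwrite(f'pics/{n}0.png',p[...,::-1]); print({k:np.round(v,3) if k!='dist' else v for k,v in c.items()})
print(ctrl.sense(),ctrl.grip_depth)
E
```

```text
{'vertical_fov': np.float64(50.814), 'cx': np.float64(320.9), 'cy': np.float64(231.59), 'T': array([[ 0.823, -0.395,  0.408,  0.989],
       [ 0.568,  0.58 , -0.584, -0.711],
       [-0.005,  0.713,  0.702,  0.899],
       [ 0.   ,  0.   ,  0.   ,  1.   ]])}
{'vertical_fov': np.float64(53.908), 'cx': np.float64(327.225), 'cy': np.float64(234.797), 'T': array([[-0.015,  0.993, -0.12 ,  0.397],
       [-1.   , -0.016, -0.012, -0.045],
       [-0.013,  0.12 ,  0.993,  1.017],
       [ 0.   ,  0.   ,  0.   ,  1.   ]])}
{'time_s': 0.1, 'joint_positions': array([ 1.21599829e+00,  2.76519813e-01,  1.50599249e+00, -1.14533656e-05,
        1.36067539e+00, -1.20994625e-01]), 'dq': array([ 0.0005781 , -0.00034818, -0.0018498 ,  0.00150915,  0.0015831 ,
       -0.00276728]), 'joint_torque': array([ 9.77571763e-04, -4.17699623e+01, -2.46405369e+01, -2.54118377e-04,
        5.78849518e-03, -4.61842532e-06]), 'ee_pos': array([0.13306222, 0.55892351, 0.2305386 ]), 'orientation': array([-3.66375195e-01, -3.11978756e+00,  2.43878365e-03]), 'ft_force': array([ 0.6428921 ,  0.91223835, -0.61830856]), 'ft_torque': array([-0.03089816,  0.00049863, -0.01212313]), 'finger_force': 0.0, 'finger_gap': 0.085744197272959} 0.0187
```

View pics/scene0.png

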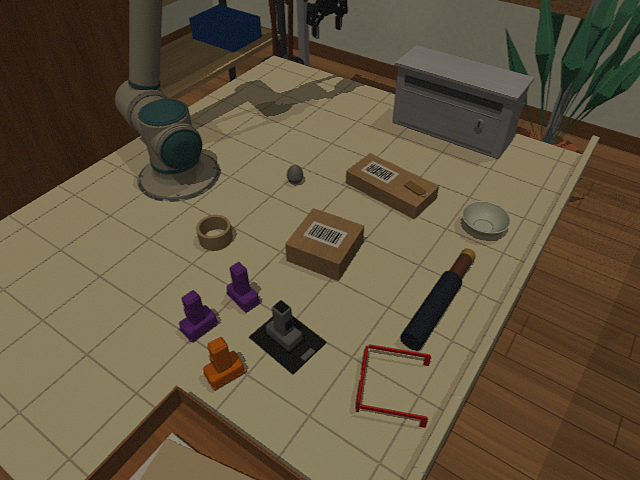

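View pics/top0.png

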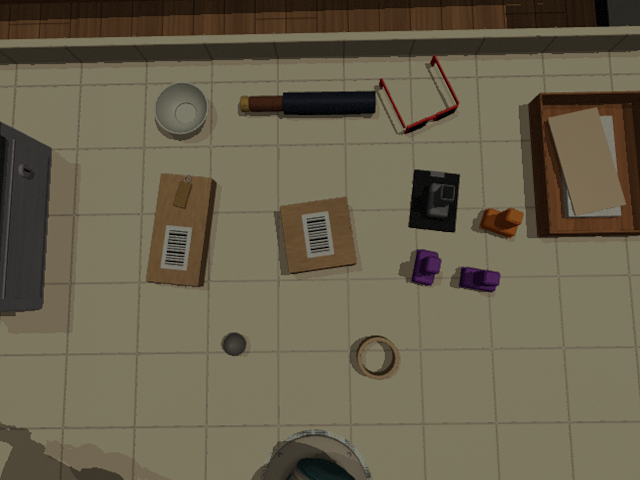

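Top view: the scanner candidates are grey (438,200) on the black pad, purple (427,265) and (480,279), and orange (502,221). Only the grey one on the pad fits. Of the two cartons, the square one at (318,235) has its label at (318,234); the long one at (180,230) is not meant. I'll confirm with a crop and measure.

```bash
python3 - <<'E'
from h import *
print(ctrl.get_calibration('top').keys())
z=np.load('top.npz');p,d=z['p'],z['d'];c=ctrl.get_calibration('top');W=world(d,c)
cv2.imwrite('pics/crop1.png',cv2.resize(p[150:300,270:520,::-1],None,fx=3,fy=3,interpolation=cv2.INTER_CUBIC))
hsv=cv2.cvtColor(p,cv2.COLOR_RGB2HSV)
U=np.zeros((480,640),bool)
def rect(m,name):
    q=W[m]; q=q[np.isfinite(q[:,0])]
    r=cv2.minAreaRect((q[:,:2]*1000).astype(np.float32)); print(name,len(q),np.round(r[0],1),np.round(r[1],1),round(r[2],1),'z',np.round(np.percentile(q[:,2],[5,50,95]),4),'mean',q.mean(0).round(4))
def roi(x0,x1,y0,y1):
    m=U.copy();m[y0:y1,x0:x1]=1;return m
g=roi(270,365,190,280)
rect(g&(W[...,2]>.045),'carton')
print('px sat/val', hsv[234,300:340,1:].tolist()[::5])
rect(cv2.morphologyEx((roi(295,340,205,265)&(hsv[...,1]<60)).astype(np.uint8),cv2.MORPH_OPEN,np.ones((2,2)))>0,'label')
s=roi(400,470,160,240)
rect(s&(hsv[...,2]<60)&(W[...,2]<.06),'pad')
zz=W[...,2]
print('heights',np.round(np.nanpercentile(zz[s],[5,20,40,60,80,95,99,100]),3), 'table',np.nanmedian(zz[100:130,390:400]))
zt=np.nanmax(zz[s])
rect(s&(zz>zt-.008),'handle top')
b=np.nanmedian(zz[172:176,418:424]);print('padz',b)
rect(s&(zz>b+.025)&(zz<b+.045),'head top')
E
```

```text
dict_keys(['vertical_fov', 'cx', 'cy', 'T'])
carton 4633 [515.3 -14.9] [140.5 140.3] 7.6 z [0.0566 0.0595 0.0624] mean [ 0.5142 -0.015   0.0595]
px sat/val [[128, 98], [26, 126], [25, 61], [29, 113], [30, 101], [30, 69], [27, 124], [130, 98]]
label 1137 [512.9 -16.4] [90.3 54.6] 7.5 z [0.0572 0.06   0.0627] mean [ 0.5125 -0.0165  0.06  ]
pad 2123 [ 591.1 -266.8] [ 99.1 128.9] 82.3 z [0.002  0.0057 0.0406] mean [ 0.5865 -0.2604  0.01  ]
heights [-0.003 -0.001  0.001  0.004  0.007  0.089  0.115  0.118] table -0.0006110694531975547
handle top 206 [ 586.4 -270.8] [27.4 31.5] 80.7 z [0.1106 0.1136 0.1166] mean [ 0.5863 -0.27    0.1137]
padz 0.00571512486071557
head top 353 [ 587.3 -270.3] [42.2 70.7] 82.1 z [0.0351 0.0404 0.0447] mean [ 0.5783 -0.2632  0.0403]
```

View pics/crop1.png

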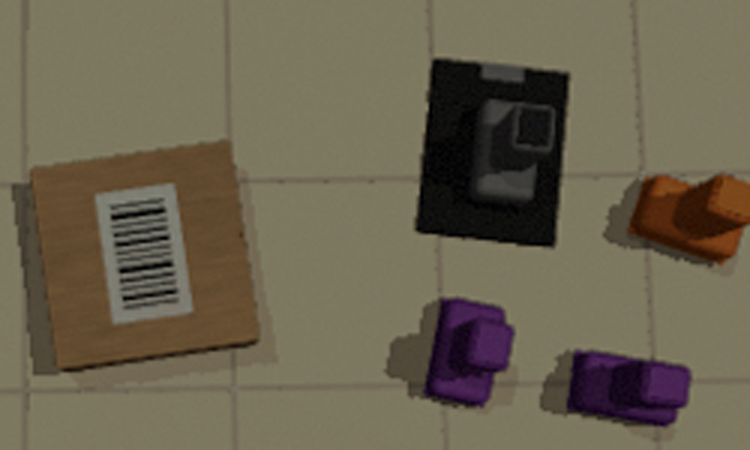

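The crop confirms it: grey scanner on the black pad (handle top at crop 533,128), with the square carton's label at crop 143,252. The measured sizes match the description. I'm moving above the scanner.

>>> servo_tool(steps=[-0.845,-0.935,0,0,-0.845,-0.935,0,0,-0.845,-0.935,0,0,-0.845,-0.935,0,0,-0.845,-0.935,0,0,-0.845,-0.935,0,0,-0.845,-0.935,0,0,-0.845,-0.935,0,0], grip=-1, newtons=40)

```text
time_s: 0.9
ee_pos: [0.2852, 0.2811, 0.2312]
orientation: [0.373, 3.119, -0.001]
ft_force: [-0.1, 0.3, 0.5]
finger_gap: 0.0851
finger_force: 0.0
```

>>> servo_tool(steps=[-0.845,-0.935,0,0,-0.845,-0.935,0,0,-0.845,-0.935,0,0,-0.845,-0.935,0,0,-0.845,-0.935,0,0,-0.845,-0.935,0,0,-0.845,-0.935,0,0,-0.845,-0.935,0,0])

```text
time_s: 1.7
ee_pos: [0.4371, 0.0061, 0.2308]
orientation: [-0.37, -3.119, -0.001]
ft_force: [-0.3, 1.2, -0.3]
finger_gap: 0.0853
finger_force: 0.0
```

>>> servo_tool(steps=[-0.845,-0.935,0,-0.122,-0.845,-0.935,0,-0.122,-0.845,-0.935,0,-0.122,-0.845,-0.935,0,-0.122,-0.845,-0.935,0,-0.122,-0.845,-0.935,0,-0.122,-0.845,-0.935,0,-0.122,-0.845,-0.935,0,-0.122,-0.845,-0.935,0,-0.122])

```text
time_s: 2.6
ee_pos: [0.5868, -0.2665, 0.2308]
orientation: [-0.213, -3.132, -0.004]
ft_force: [-0.6, 0.1, -0.0]
finger_gap: 0.0851
finger_force: 0.0
```

```bash
cat >> h.py <<'E'
from scipy.spatial.transform import Rotation as R
def plan(pos,ydeg):
    s=ctrl.sense();r=R.from_rotvec(s['orientation']);m=r.as_matrix()
    y=np.degrees(np.arctan2(m[1,1],m[0,1])); e=(ydeg-y+90)%180-90
    print('pos',s['ee_pos'].round(4),'y',round(y,2),'tilt',np.degrees(np.arccos(-m[2,2])).round(2),'t',s['time_s'],'shares',(m.T@(np.array(pos)-s['ee_pos'])/.25).round(3),'spin',round(-e/45,3))
E
python3 - <<'E'
from h import *
for n in('scene','top'):
    p,d,c=grab(n);W=world(d,c);z=W[...,2]
    near=(abs(W[...,0]-.587)<.05)&(abs(W[...,1]+.27)<.05)
    for lo,hi,k in((.105,.118,'top'),(.03,.048,'head'),(.05,.1,'side')):
        q=W[near&(z>lo)&(z<hi)]
        if len(q)>5:
            r=cv2.minAreaRect((q[:,:2]*1000).astype(np.float32));print(n,k,len(q),np.round(r[0],1),np.round(r[1],1),round(r[2],1),np.median(q[:,2]).round(4))
    if n=='scene':
        cv2.imwrite('pics/s1.png',cv2.resize(p[180:400,150:400,::-1],None,fx=2.5,fy=2.5))
plan([.5868,-.2707,.0910-.0187],82)
E
```

```text
scene top 213 [ 586.9 -271.1] [28.2 33.2] 80.8 0.1143
scene head 415 [ 587. -272.] [41.4 69.2] 83.2 0.0412
scene side 279 [ 591.8 -278.7] [38.2 20.9] 34.8 0.0784
top top 11 [ 597.2 -259.4] [ 1.7 15. ] 72.8 0.108
top head 146 [ 596.1 -253.3] [18.4 63.1] 63.9 0.0398
top side 44 [ 592.7 -257.8] [ 1.6 20.1] 80.7 0.0731
pos [ 0.5866 -0.2666  0.2316] y 82.23 tilt 0.1 t 2.7 shares [-0.003 -0.017  0.637] spin 0.005
```

View pics/s1.png

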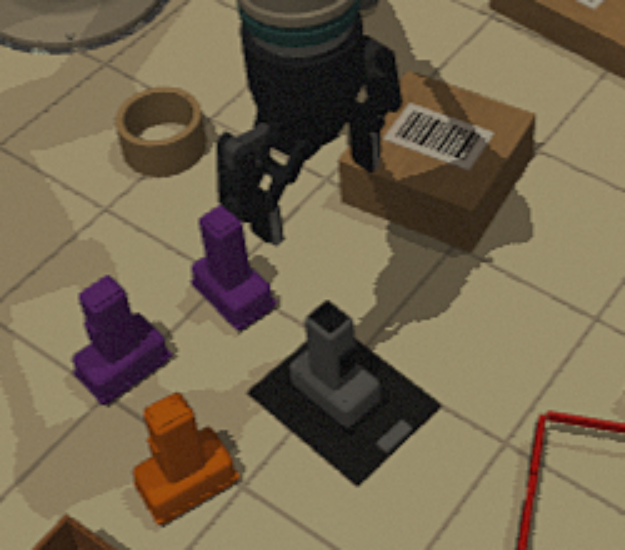

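>>> servo_tool(steps=[-0.003,-0.017,0.1,0.005,-0.003,-0.017,0.25,0.005,-0.003,-0.017,0.38,0.005,-0.003,-0.017,0.48,0.005,-0.003,-0.017,0.56,0.005,-0.003,-0.017,0.62,0.005,-0.003,-0.017,0.645,0.005,-0.003,-0.017,0.645,0.005])

```text
time_s: 3.5
ee_pos: [0.5868, -0.2723, 0.0699]
orientation: [-0.221, -3.133, -0.002]
ft_force: [0.1, 1.3, 0.3]
finger_gap: 0.0852
finger_force: 0.0
```

>>> servo_tool(steps=[0,0,0,0,0,0,0,0,0,0,0,0,0,0,0,0,0,0,0,0,0,0,0,0,0,0,0,0,0,0,0,0,0,0,0,0,0,0,0,0], grip=1, newtons=40)

```text
time_s: 4.5
ee_pos: [0.5875, -0.274, 0.0702]
orientation: [0.223, 3.134, -0.0]
ft_force: [-0.0, -0.0, 1.5]
finger_gap: 0.0277
finger_force: 45.7
```

>>> servo_tool(steps=[0,0,-0.02,0,0,0,-0.06,0,0,0,-0.12,0,0,0,-0.2,0,0,0,-0.28,0,0,0,-0.36,0,0,0,-0.44,0,0,0,-0.5,0,0,0,-0.53,0,0,0,-0.54,0,0,0,-0.54,0])

```text
time_s: 5.6
ee_pos: [0.5873, -0.2738, 0.2049]
orientation: [-0.223, -3.134, -0.0]
ft_force: [0.0, -0.3, -2.3]
finger_gap: 0.0275
finger_force: 45.4
```

```bash
python3 - <<'E'
from h import *
plan([.513,-.0165,.205],97.4)
p,d,c=grab('scene');W=world(d,c);s=ctrl.sense();t=s['ee_pos'];z=W[...,2]
for lo,hi in((-.09,-.067),(-.067,-.03)):
    q=W[(abs(W[...,0]-t[0])<.06)&(abs(W[...,1]-t[1])<.06)&(z>t[2]+lo)&(z<t[2]+hi)]
    r=cv2.minAreaRect((q[:,:2]*1000).astype(np.float32));print(len(q),np.round(r[0],1),np.round(r[1],1),round(r[2],1),np.percentile(q[:,2],[1,99]).round(3))
cv2.imwrite('pics/s2.png',cv2.resize(p[100:400,150:450,::-1],None,fx=2,fy=2))
E
```

```text
pos [ 0.5873 -0.2738  0.2049] y 81.87 tilt 0.01 t 5.6 shares [ 0.44   0.977 -0.   ] spin -0.345Traceback (most recent call last):
  File "<stdin>", line 6, in <module>
    return _quantile_unchecked(
        a, q, axis, out, overwrite_input, method, keepdims, weights)
    return _ureduce(a,
                    func=_quantile_ureduce_func,
    ...<5 lines>...
                    overwrite_input=overwrite_input,
                    method=method)
    r = func(a, **kwargs)
    result = _quantile(arr,
                       quantiles=q,
    ...<2 lines>...
                       out=out,
                       weights=wgt)
    slices_having_nans = np.isnan(arr[-1, ...])
                                  ~~~^^^^^^^^^
IndexError: index -1 is out of bounds for axis 0 with size 0
```

```bash
cat >> h.py <<'E'
def held(fn):
    p,d,c=grab('scene');W=world(d,c);t=ctrl.sense()['ee_pos'];z=W[...,2]
    q=W[(abs(W[...,0]-t[0])<.05)&(abs(W[...,1]-t[1])<.05)&(z>t[2]-.075)&(z<t[2]-.025)]
    r=cv2.minAreaRect((q[:,:2]*1000).astype(np.float32));print('head',len(q),np.round(r[0],1),np.round(r[1],1),round(r[2],1),np.percentile(q[:,2],[0,2,98]).round(4)-t[2])
    cv2.imwrite(fn,cv2.resize(p[60:360,130:430,::-1],None,fx=2,fy=2))
E
python3 -c "
from h import *
held('pics/s2.png')"
```

```text
head 687 [ 584.6 -274.9] [43.8 73.5] 83.2 [-0.06373038 -0.05633038 -0.02563038]
```

View pics/s2.png

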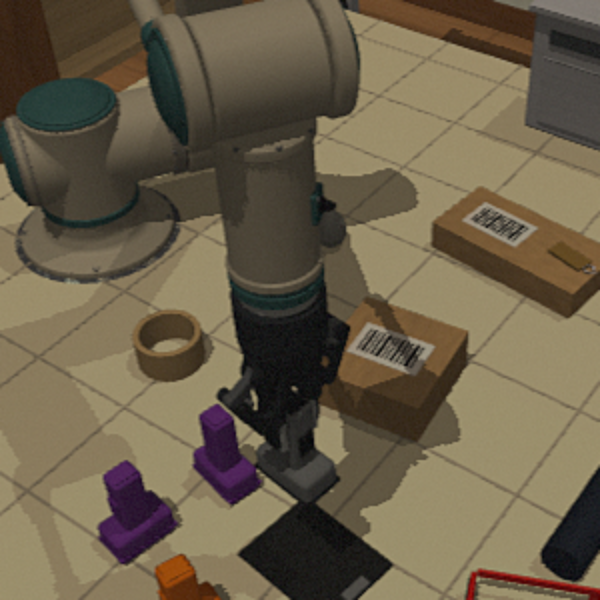

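The scanner hangs upright in the gripper (crop 298,470), clear of the purple one. Moving over the label.

>>> servo_tool(steps=[0.01,0.03,0,-0.01,0.04,0.09,0,-0.03,0.09,0.2,0,-0.07,0.14,0.32,0,-0.11,0.2,0.44,0,-0.155,0.26,0.57,0,-0.2,0.31,0.69,0,-0.245,0.36,0.8,0,-0.285,0.4,0.89,0,-0.315,0.425,0.945,0,-0.335,0.44,0.977,0,-0.345,0.44,0.977,0,-0.345])

```text
time_s: 6.9
ee_pos: [0.5126, -0.0157, 0.2051]
orientation: [0.205, -3.135, -0.0]
ft_force: [0.7, -0.4, -1.9]
finger_gap: 0.0277
finger_force: 45.3
```

```bash
python3 -c "
from h import *
plan([.514,-.0155,.205],97.4); held('pics/s3.png')"
```

```text
pos [ 0.5126 -0.0157  0.2051] y 97.49 tilt 0.01 t 6.9 shares [-0.006 -0.     0.   ] spin 0.002
head 570 [511.4 -17.5] [70.8 44.5] 6.9 [-0.0628092 -0.0586092 -0.0256092]
```

View pics/s3.png

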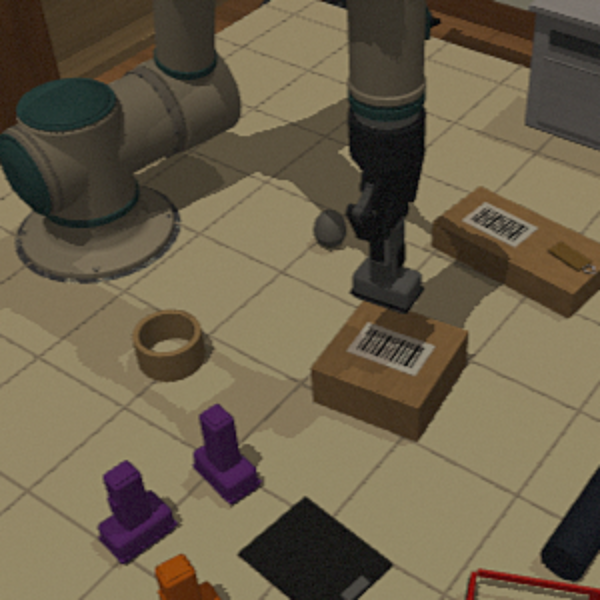

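The head (crop 388,285) is within 2 mm of the label centre and its angle is within 1°. Holding here.

>>> servo_tool(steps=[0,0,0,0,0,0,0,0,0,0,0,0,0,0,0,0,0,0,0,0,0,0,0,0,0,0,0,0,0,0,0,0,0,0,0,0,0,0,0,0,0,0,0,0,0,0,0,0])

```text
time_s: 8.15
ee_pos: [0.5131, -0.0165, 0.205]
orientation: [-0.203, 3.135, 0.0]
ft_force: [-0.3, 0.3, -2.3]
finger_gap: 0.0274
finger_force: 45.3
```

>>> servo_tool(steps=[0,0,0,0,0,0,0,0,0,0,0,0,0,0,0,0,0,0,0,0,0,0,0,0,0,0,0,0,0,0,0,0,0,0,0,0,0,0,0,0,0,0,0,0,0,0,0,0])

```text
time_s: 9.35
ee_pos: [0.5131, -0.0166, 0.205]
orientation: [-0.203, 3.135, 0.0]
ft_force: [0.7, 0.5, -1.4]
finger_gap: 0.0273
finger_force: 45.3
```

```bash
python3 -c "
from h import *
plan([.591,-.266,.205],82)"
```

```text
pos [ 0.5131 -0.0166  0.205 ] y 97.39 tilt 0.01 t 9.35 shares [-0.181 -1.03   0.   ] spin 0.342
```

>>> servo_tool(steps=[-0.005,-0.03,0,0.01,-0.015,-0.09,0,0.03,-0.035,-0.2,0,0.07,-0.055,-0.32,0,0.11,-0.08,-0.44,0,0.155,-0.1,-0.57,0,0.2,-0.12,-0.69,0,0.245,-0.14,-0.8,0,0.285,-0.16,-0.9,0,0.315,-0.175,-0.97,0,0.335,-0.181,-1,0,0.342,-0.181,-1,0,0.342])

```text
time_s: 10.55
ee_pos: [0.5901, -0.2597, 0.2046]
orientation: [-0.221, -3.133, -0.001]
ft_force: [0.5, 0.7, -1.3]
finger_gap: 0.0276
finger_force: 45.4
```

>>> servo_tool(steps=[0,0,0,0,0,0,0,0,0,0,0,0])

```text
time_s: 10.85
ee_pos: [0.59, -0.2576, 0.2053]
orientation: [0.217, 3.134, 0.0]
ft_force: [-0.6, -0.0, -1.8]
finger_gap: 0.0273
finger_force: 45.3
```

```bash
python3 -c "
from h import *
plan([.5915,-.266,.072],82); held('pics/s4.png')"
```

```text
pos [ 0.59   -0.2576  0.2053] y 82.07 tilt 0.02 t 10.85 shares [-0.011 -0.033  0.533] spin 0.002
head 692 [ 587.5 -258.8] [44.5 72.8] 83.7 [-0.06032936 -0.05682936 -0.02582936]
```

View pics/s4.png

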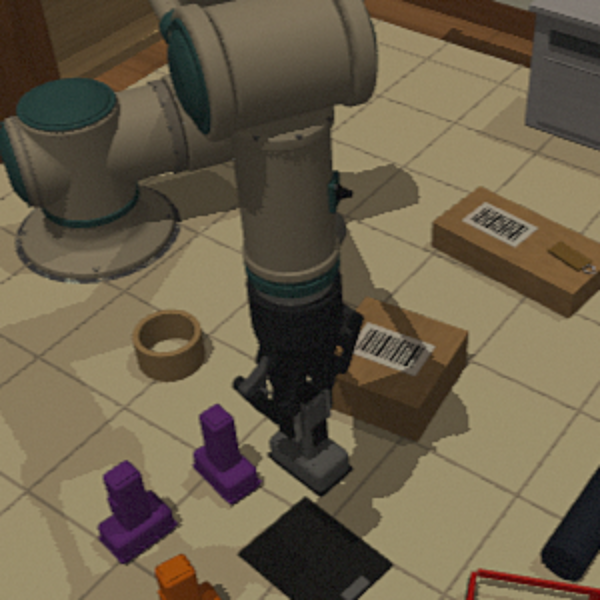

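The scanner is upright above the pad (crop 312,460). I'm lowering it with the small sideways correction, slowing at the end.

>>> servo_tool(steps=[-0.004,-0.01,0.04,0,-0.01,-0.03,0.12,0,-0.011,-0.033,0.22,0,-0.011,-0.033,0.31,0,-0.011,-0.033,0.38,0,-0.011,-0.033,0.43,0,-0.011,-0.033,0.465,0,-0.011,-0.033,0.49,0,-0.011,-0.033,0.51,0,-0.011,-0.033,0.52,0,-0.011,-0.033,0.526,0,-0.011,-0.033,0.53,0])

```text
time_s: 12.1
ee_pos: [0.592, -0.2674, 0.073]
orientation: [0.219, 3.133, -0.001]
ft_force: [0.8, 0.8, -0.8]
finger_gap: 0.0274
finger_force: 45.4
```

>>> servo_tool(steps=[0,0,0.002,0,0,0,0.004,0,0,0,0.006,0,0,0,0.008,0,0,0,0.008,0,0,0,0.008,0])

```text
time_s: 12.7
ee_pos: [0.5917, -0.2672, 0.0705]
orientation: [0.219, 3.134, 0.0]
ft_force: [-0.4, -0.9, -1.2]
finger_gap: 0.0275
finger_force: 45.4
```

Not touching the pad yet; a little lower.

>>> servo_tool(steps=[0,0,0.002,0,0,0,0.003,0,0,0,0.004,0,0,0,0.004,0,0,0,0.004,0])

```text
time_s: 13.2
ee_pos: [0.5918, -0.2673, 0.0701]
orientation: [0.219, 3.133, -0.0]
ft_force: [-2.1, 0.1, 4.1]
finger_gap: 0.0278
finger_force: 46.0
```

In contact at 4 N. Releasing.

>>> servo_tool(steps=[0,0,0,0,0,0,0,0,0,0,0,0,0,0,0,0,0,0,0,0,0,0,0,0], grip=0, newtons=20)

```text
time_s: 13.8
ee_pos: [0.5917, -0.2672, 0.0694]
orientation: [-0.219, -3.134, -0.0]
ft_force: [0.2, -0.1, -0.8]
finger_gap: 0.0427
finger_force: 0.0
```

>>> servo_tool(steps=[0,0,0,0,0,0,0,0,0,0,0,0,0,0,0,0,0,0,0,0], grip=-1)

```text
time_s: 14.3
ee_pos: [0.5917, -0.2672, 0.0695]
orientation: [0.219, 3.134, 0.0]
ft_force: [0.0, -0.4, 0.3]
finger_gap: 0.0853
finger_force: 0.0
```

>>> servo_tool(steps=[0,0,-0.04,0,0,0,-0.1,0,0,0,-0.2,0,0,0,-0.35,0,0,0,-0.5,0,0,0,-0.65,0,0,0,-0.7,0,0,0,-0.7,0])

```text
time_s: 15.1
ee_pos: [0.5927, -0.2678, 0.2476]
orientation: [0.219, 3.129, -0.004]
ft_force: [0.1, 0.2, -0.3]
finger_gap: 0.0851
finger_force: 0.0
```

```bash
python3 - <<'E'
from h import *
p,d,c=grab('scene');W=world(d,c);z=W[...,2]
near=(abs(W[...,0]-.591)<.05)&(abs(W[...,1]+.267)<.05)
for lo,hi,k in((.105,.118,'top'),(.03,.048,'head')):
    q=W[near&(z>lo)&(z<hi)];r=cv2.minAreaRect((q[:,:2]*1000).astype(np.float32));print(k,len(q),np.round(r[0],1),np.round(r[1],1),round(r[2],1),np.median(q[:,2]).round(4))
q=W[(abs(W[...,0]-.515)<.1)&(abs(W[...,1]+.015)<.1)&(z>.05)&(z<.066)];r=cv2.minAreaRect((q[:,:2]*1000).astype(np.float32));print('carton',r)
cv2.imwrite('pics/s5.png',cv2.resize(p[60:400,130:430,::-1],None,fx=1.7,fy=1.7))
s=ctrl.sense();print(s['time_s'],s['ee_pos'],s['finger_gap'])
E
```

```text
top 212 [ 589.4 -268. ] [28.2 33.5] 84.4 0.114
head 410 [ 590.4 -269.4] [41.1 69.8] 82.8 0.0411
carton ((514.7514038085938, -13.625244140625), (141.454833984375, 146.38961791992188), 7.670413970947266)
15.15 [ 0.59172083 -0.26720494  0.24506141] 0.08566142068616588
```

View pics/s5.png

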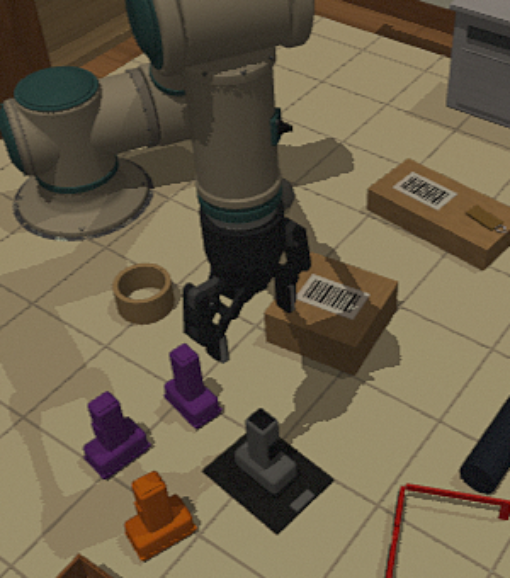

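The scanner stands upright at the pad's centre (crop 265,455), the gripper is clear and the carton hasn't moved. Handing in.

```bash
python3 -c "
from bench import ctrl
print(ctrl.sign_off())"
```

```text
the job is handed in; nothing more can be done
None
```

The job is handed in, with no verdict returned: the scanner was held steady over the square carton's label for about 2.4 s, within 2 mm of its centre, then stood upright and released within about 3 mm of the pad's centre, with the carton unmoved.

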